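Turn over the mirrored angle cleats on the drilling board

TASK

The four aluminium angle cleats in the row on the drilling board are about to be drilled in one set-up, so each must lie the same hand as the blue pattern cleat screwed to the left end of the board. Turn over only those that lie mirrored and set each back in the row as the pattern lies, flat on its sawn edge with its long leg square to the batten and the free end close up to it. Leave alone the cleats that already lie right and everything else on the board and bench.

Things in the scene. Friction and masses are not known exactly. Their poses are not given: they have to be found in the camera images.
- board: drilling board, fixed: dark-faced plywood 240 (x) x 760 (y) x 18 mm, origin at the centre of its underside, x away from the robot to the batten, y to the robot's left along the row. Light wooden batten 25 wide, 20 high along the far side, its near face at x = 85 mm. Cleats lie about 150 mm apart at y = -290 to 160 mm, short legs at x = -15 mm, long legs' free ends 1 to 6 mm off the batten
- pattern (a point): centre of the short leg of the pattern: a blue painted cleat of the same size screwed to the board near its left end, lying the way every cleat should lie; part of the board
- cleat_a: angle cleat: 40 mm slice of 100 x 65 x 7 mm aluminium angle, 120 g, lying on a sawn edge, an L seen from above; all four alike. Origin: centre of the short leg. x: along the long leg to its free end; y: along the short leg to its tip; z: across the 40 mm width. Short leg y -32.5 to 32.5, 7 thick in x; long leg x 3.5 to 96.5, y -32.5 to -25.5 mm. Both legs z -20 to 20
- cleat_a_end (a point): free end of the long leg of cleat_a: centre of its 7 x 40 mm end face
- cleat_b: as cleat_a. z up: it lies right, like the pattern (seen from the robot: short leg at the near end, pointing left; long leg running away to the batten on the right side). z down: it lies mirrored (short leg at the near end pointing right) and must be turned over. Two of the four start mirrored, in any of the four spots
- cleat_b_end (a point): free end of the long leg of cleat_b: centre of its 7 x 40 mm end face
- cleat_c: as cleat_a. It also stands steadily on the back of its long leg (short leg upright, origin 32.5 mm above the board), so it can be turned over in two quarter turns about its x axis. On a sawn edge its origin is 20 mm above the board
- cleat_c_end (a point): free end of the long leg of cleat_c: centre of its 7 x 40 mm end face
- cleat_d: as cleat_a. A 13 mm bolt hole through the long leg at x = 68 mm lies 7 mm off mid-width towards z: nearer the top edge when it lies right
- cleat_d_end (a point): free end of the long leg of cleat_d: centre of its 7 x 40 mm end face
- punch: steel centre punch, 11 mm thick, 105 mm long, lying in the row between two cleats along the board's x, origin at its middle; leave it
- pencil: flat red carpenter's pencil, 168 mm long, 14 mm wide, 8 mm thick, lying in the row between two cleats along the board's x, origin at its middle; leave it
- file: flat file with wooden handle, 375 mm long, 26 mm high, on the bench beyond the board; leave it
- hammer: hammer lying on the bench to the right of the board; leave it
- pliers: locking pliers lying on the bench right of the robot, 190 mm long, 20 mm high; leave it
- tub: open yellow plastic tub of bolts, 130 x 110 x 60 mm, on the bench to the left of the board; leave it
- drill: red and black cordless drill standing on its battery, 225 mm high, on the bench to the left of the board; leave it

How it is judged:
On the way, in this order (a step that is already met when the one before it is completed fails the run):
1. one of the mirrored cleats has been turned over onto its other sawn edge on the board (((angle between cleat_a's own z axis and vertical below 0.1 rad and z of cleat_a in the frame of board between 0.034 and 0.042 m) or (angle between cleat_d's own z axis and vertical below 0.1 rad and z of cleat_d in the frame of board between 0.034 and 0.042 m))), for 0.2 s.
2. both mirrored cleats have been turned over onto their other sawn edges on the board (angle between each of cleat_a, cleat_d's own z axis and vertical below 0.1 rad and z of cleat_a in the frame of board between 0.034 and 0.042 m and z of cleat_d in the frame of board between 0.034 and 0.042 m), for 0.2 s.
At the end, for the whole second after the job is handed in: All four cleats lie at rest on the drilling board on a sawn edge, same hand as the pattern (z axis up within 0.1 rad), square to the batten within 0.2 rad, with the free end of the long leg within 15 mm of the batten, between the board's right end and the pattern (all of step 2 and x of cleat_a_end in the frame of board between 0.07 and 0.09 m and x of each of cleat_a, cleat_b, cleat_c, cleat_d in the frame of board below 0.02 m and y of cleat_a in the frame of board between -0.38 and 0.29 m and angle between the x axis of each of cleat_a, cleat_b, cleat_c, cleat_d and the x axis of board, either way round below 0.2 rad and linear speed of each of cleat_a, cleat_b, cleat_c, cleat_d below 0.02 m/s and angle between each of cleat_b, cleat_c's own z axis and vertical below 0.1 rad and z of cleat_b in the frame of board between 0.034 and 0.042 m and x of cleat_b_end in the frame of board between 0.07 and 0.09 m and y of cleat_b in the frame of board between -0.38 and 0.29 m and z of cleat_c in the frame of board between 0.034 and 0.042 m and x of cleat_c_end in the frame of board between 0.07 and 0.09 m and y of cleat_c in the frame of board between -0.38 and 0.29 m and x of cleat_d_end in the frame of board between 0.07 and 0.09 m and y of cleat_d in the frame of board between -0.38 and 0.29 m); the robot touches nothing.
It fails at once if a cleat that already lay right was moved by more than 25 mm or turned over (distance of any of cleat_b, cleat_c from where it was at the start of the episode above 0.025 m or angle between any of cleat_b, cleat_c's own z axis and vertical above 0.5 rad).
It fails at once if a bystander on the board or bench was moved by more than 30 mm (distance of any of punch, pencil, file, hammer, pliers, tub, drill from where it was at the start of the episode above 0.03 m).
It also fails if it takes over 72 s, if anything falls off the work surface, if the arm or the gripper's body presses on something with over 40 N, if the wrist force passes 120 N, or if a joint passes its speed limit or range.

ROBOT

A 7-joint arm with a two-finger parallel gripper is mounted at the origin on the work surface. World frame = base frame: x ahead of the robot, y to its left, z up, the work surface at z = 0. Lengths are in m, angles in rad, forces in N, time in s.
With the tool pointing down it reaches from about 0.425 to 0.925 m from the base axis. Payload 6.8 kg.
Tool frame: the origin (TCP) lies at the very end of the fingers, on their centre line; the grasp point (between the pads) lies 19 mm behind it; z points along the fingers, y is the line along which they close (so a half turn about z gives the same grasp; the last joint's range is limited). The gripper opens to 88 mm and grips with 3 to 60 N. Pads are 20 mm wide; open, the fingers measure 115 mm over their backs; the gripper's body (75 mm by 178 mm) begins 61 mm behind the grasp point.
Start: joints at [-1.248, 0.477, 0.022, 1.555, -0.011, 1.109, -0.083], TCP at [0.282, 0.613, 0.192] pointing down, gripper open.
Joint ranges: [-2.96, 2.96], [-0.34, 2.1], [-1.41, 1.46], [0.24, 2.44], [-1.37, 4.51], [0.17, 1.92], [-2.96, 2.96]. Speed limits (rad/s): [2.39, 2.39, 3.14, 3.14, 3.14, 3.14, 3.14].

INTERFACE

Orientations are given as a rotation vector (axis times angle).
In Python, from station import bot gives the robot as it stands. The module is installed in compiled form; this text tells all that it offers.
- The arm moves only by the shell command python3 -m jog 'ROWS'. ROWS is JSON, a list of rows, each a list of 7 numbers: the finger opening in m, from 0 to 0.0878, then the shift along the tool's x, y, z in m, then the turn, a rotation vector about the tool's x, y, z in rad. A call has 1 to 12 rows; each row shifts and turns the commanded pose from where the row before left it, along the tool's axes as they then stand; what a row does not reach is not made up. A row lasts 1/8 s, in which the tool goes at most 62.5 mm and 10.7 degrees, less where a joint would pass 70% of its speed; a pose out of reach is approached as far as the arm can. A call is refused whole if a number of a shift passes 0.0625 or a number of a turn 0.188, either way. A call with a gripper value outside its range is refused whole. The fingers move at their own pace and stop on an object; the grip force is fixed at half the most. Time passes only in rows, so rows that do not move let the fingers close. It gives the time, the measured TCP pose, the force, the opening and the grip force at its end, in the units of the state.
- bot.get_obs(): the state, without advancing time (a new reading comes with each control period).
- bot.read_camera(name): name is "scene" or "top"; returns a dict with "img" (480x640x3 uint8, blue, green, red), "fx", "fy", "cx", "cy" (pixels), "k1" (the pictures are not rectified: a ray, as slopes to the right and down, at radius r is drawn at 1 + k1 r^2 times it, then the intrinsics apply), "extrinsics" (4x4, takes a point from world to camera coordinates). Camera axes: x right, y down, z forward; pixel columns grow to the right and rows downward; lengths in m; the calibration is good to about 2 mm. A picture is of the moment at which its call begins. There is no depth.
- bot.finish_job(): hands the job in; it is judged then, once.
The state is a dict: "clock": time; "joint_pos": joint angles; "qd": joint speeds; "joint_torque": joint torques, N m; "ee_pos": TCP position; "orientation": TCP orientation; "ft_force": force on the tool from outside, world axes, zero at the start; "wrist_torque": the same for the moment, N m; "opening": opening from 0.0 (shut) to 1.0 (fully open); "grip_force": force on a finger pad.
Only numpy, scipy, OpenCV 4.12 (cv2) and the standard library are available. Lean on these libraries where they do the work, as an engineer would, in place of code of your own. Each camera call takes 0.05 s, during which the arm holds its last target. There are 200 camera calls.

## Working session

There is one attempt and no reset: what is moved stays moved. The work goes in short steps, Python scripts to look and compute and a shell command to move; the robot and the scene stay as the last step left them, time stands still between calls to the robot, and variables do not carry over. Pictures are saved under pics/ and viewed, at most 10 in all, crops included, and the job is handed in when it is done.

```bash
mkdir -p pics
cat > h.py <<'E'
import numpy as np, cv2
from station import bot
from scipy.spatial.transform import Rotation as R
def snap(n,f):
    c=bot.read_camera(n); cv2.imwrite(f,c['img']); np.save(f+'.npy',{k:c[k] for k in c},allow_pickle=True); return c
def load(f): return np.load(f+'.npy',allow_pickle=True).item()
def px2w(c,u,v,z):
    K=np.array([[c['fx'],0,c['cx']],[0,c['fy'],c['cy']],[0,0,1.]])
    p=cv2.undistortPoints(np.array([[[u,v]]],float),K,np.array([c['k1'],0,0,0,0]))[0,0]
    T=np.array(c['extrinsics']); r=T[:3,:3].T@np.array([p[0],p[1],1]); o=-T[:3,:3].T@T[:3,3]
    return o+r*(z-o[2])/r[2]
E
python3 - <<'E'
from h import *
for n in('scene','top'):
    c=snap(n,f'pics/{n}0.png'); print(n,c['fx'],c['k1'],np.round(c['extrinsics'],3).tolist())
o=bot.get_obs(); print(o)
E
```

```text
scene 478.86557012138 -0.028472212587013004 [[-0.521, 0.854, 0.007, 0.349], [0.58, 0.36, -0.731, -0.275], [-0.626, -0.377, -0.683, 1.942], [0.0, 0.0, 0.0, 1.0]]
top 475.23521745720535 -0.11815882188423471 [[-0.01, -1.0, -0.019, -0.026], [-0.986, 0.013, -0.167, 0.595], [0.167, 0.017, -0.986, 1.319], [0.0, 0.0, 0.0, 1.0]]
{'clock': 0.1, 'joint_pos': array([-1.24811209,  0.47769919,  0.02233125,  1.55636592, -0.01151862,
        1.10931199, -0.08312568]), 'qd': array([-0.00094958, -0.00105794, -0.00050818, -0.00376684,  0.00051755,
        0.00120723, -0.00054019]), 'joint_torque': array([ 4.62939410e-03, -5.84089422e+01,  1.54029585e+00, -2.73311037e+01,
       -5.42065746e-02,  1.30282724e-02,  1.11164240e-04]), 'ee_pos': array([0.28161664, 0.61277382, 0.19078538]), 'orientation': array([-6.71405019e-01, -3.06874500e+00,  2.57068016e-03]), 'ft_force': array([-0.15329203, -0.26954681,  0.1403218 ]), 'wrist_torque': array([ 0.0107892 ,  0.02036814, -0.02389552]), 'grip_force': 0.0, 'opening': 1.000233024188264}
```

View pics/top0.png

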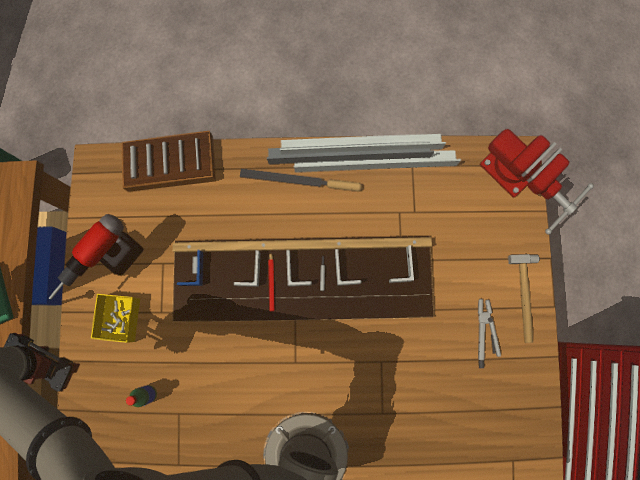

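View pics/scene0.png

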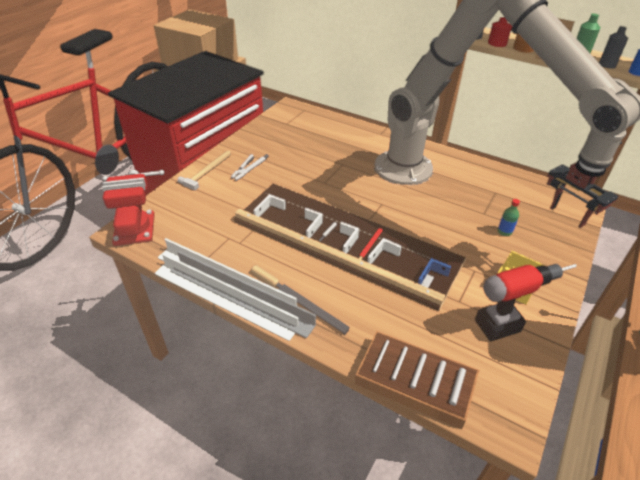

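Run:
```python
from h import *
c=load('pics/top0.png'); im=c['img'][230:326,230:440]
im=cv2.resize(im,None,fx=3.8,fy=3.8,interpolation=cv2.INTER_CUBIC); cv2.imwrite('pics/crop1.png',im); print(im.shape)
for u,v in[(173,250),(433,246),(433,318),(174,320),(180,320)]: print(u,v,px2w(c,u,v,.018))
```

```text
(365, 798, 3)
173 250 [0.58986689 0.39299585 0.018     ]
433 246 [ 0.59176339 -0.38086228  0.018     ]
433 318 [ 0.38099339 -0.37097847  0.018     ]
174 320 [0.38221806 0.38283962 0.018     ]
180 320 [0.38223557 0.36481482 0.018     ]
```

View pics/crop1.png

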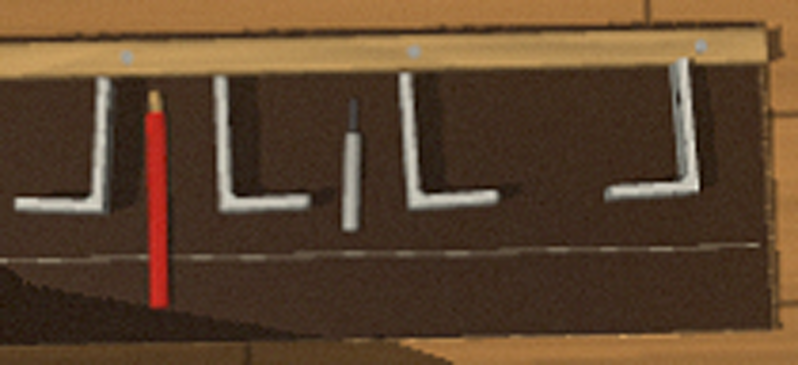

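Run:
```python
from h import *
c=load('pics/top0.png')
T=np.array(c['extrinsics']);print(-T[:3,:3].T@T[:3,3])
def q(n,x,y,z=.058): print(n,np.round(px2w(c,230+(x+.5)/3.8-.5,230+(y+.5)/3.8-.5,z)[:2],4))
for n,e,k,t in(('1',(104,79),(102,204),(16,203)),('2',(219,78),(225,204),(309,200)),('3',(405,75),(412,202),(498,196)),('4',(682,62),(693,185),(605,192))):
    q(n+' end',*e);q(n+' corner',*k);q(n+' tip',*t)
q('pencil',158,306,.024);q('pencil',153,95,.024);q('punch',350,229,.024);q('punch',352,100,.024)
q('bat',20,75,.038);q('bat',760,64,.038)
```

```text
[ 0.36552631 -0.05671258  1.39929283]
1 end [0.5791 0.1337]
1 corner [0.4845 0.1343]
1 tip [0.4859 0.1992]
2 end [0.5787 0.0466]
2 corner [0.4836 0.0422]
2 tip [ 0.4859 -0.0204]
3 end [ 0.5792 -0.0934]
3 corner [ 0.4835 -0.097 ]
3 tip [ 0.4871 -0.161 ]
4 end [ 0.5863 -0.3025]
4 corner [ 0.4932 -0.3069]
4 tip [ 0.489  -0.2408]
pencil [0.4095 0.0959]
pencil [0.5715 0.1003]
punch [ 0.4665 -0.0505]
punch [ 0.5656 -0.0532]
bat [0.5862 0.2016]
bat [ 0.5872 -0.3662]
```

```bash
cat > plan.py <<'E'
import sys
from h import *
# usage: plan.py opening x y z lean_deg(right +) N   -> rows from the present pose
op,x,y,z,lean,N=map(float,sys.argv[1:]); N=int(N)
o=bot.get_obs(); p=o['ee_pos']; r0=R.from_rotvec(o['orientation'])
a=np.radians(lean); tz=np.array([0,np.sin(a),-np.cos(a)]); ty=np.array([1.,0,0])
r1=R.from_matrix(np.c_[np.cross(ty,tz),ty,tz])
w=(r0.inv()*r1).as_rotvec(); d=(np.array([x,y,z])-p)/N; r=r0
print('pos',p.round(4),'w',w.round(3))
for i in range(N):
    s=r.inv().apply(d); print([op]+s.round(4).tolist()+(w/N).round(3).tolist(),end=',')
    r=r*R.from_rotvec(w/N)
E
python3 plan.py 0.05 .486 -.04 .20 0 12
```

```text
pos [0.2816 0.6128 0.1908] w [-1.00e-03  1.00e-03  1.14e+00]
[0.05, -0.0382, -0.0423, -0.0007, -0.0, 0.0, 0.095],[0.05, -0.042, -0.0385, -0.0007, -0.0, 0.0, 0.095],[0.05, -0.0455, -0.0343, -0.0007, -0.0, 0.0, 0.095],[0.05, -0.0485, -0.0299, -0.0007, -0.0, 0.0, 0.095],[0.05, -0.0512, -0.0251, -0.0007, -0.0, 0.0, 0.095],[0.05, -0.0533, -0.0202, -0.0007, -0.0, 0.0, 0.095],[0.05, -0.055, -0.015, -0.0007, -0.0, 0.0, 0.095],[0.05, -0.0562, -0.0097, -0.0007, -0.0, 0.0, 0.095],[0.05, -0.0568, -0.0044, -0.0008, -0.0, 0.0, 0.095],[0.05, -0.057, 0.0011, -0.0008, -0.0, 0.0, 0.095],[0.05, -0.0566, 0.0065, -0.0008, -0.0, 0.0, 0.095],[0.05, -0.0558, 0.0118, -0.0008, -0.0, 0.0, 0.095],
```

```bash
python3 -m jog '[[0.05,-0.038,-0.042,0,0,0,0.095],[0.05,-0.042,-0.038,0,0,0,0.095],[0.05,-0.045,-0.034,0,0,0,0.095],[0.05,-0.048,-0.03,0,0,0,0.095],[0.05,-0.051,-0.025,0,0,0,0.095],[0.05,-0.053,-0.02,0,0,0,0.095],[0.05,-0.055,-0.015,0,0,0,0.095],[0.05,-0.056,-0.01,0,0,0,0.095],[0.05,-0.057,-0.004,0,0,0,0.095],[0.05,-0.057,0.001,0,0,0,0.095],[0.05,-0.057,0.006,0,0,0,0.095],[0.05,-0.056,0.012,0,0,0,0.095]]'; python3 plan.py 0.05 .486 -.045 .12 45 5;python3 plan.py 0.05 .486 -.045 .12 45 1
```

```text
clock: 1.6
ee_pos: [0.4856, -0.0396, 0.1917]
orientation: [-2.224, -2.218, -0.001]
ft_force: [0.7, -0.3, 0.4]
opening: 0.569
grip_force: 0.0
pos [ 0.4856 -0.0396  0.1917] w [ 0.001  0.785 -0.003]
[0.05, -0.0011, 0.0001, 0.0143, 0.0, 0.157, -0.001],[0.05, -0.0033, 0.0001, 0.014, 0.0, 0.157, -0.001],[0.05, -0.0055, 0.0001, 0.0133, 0.0, 0.157, -0.001],[0.05, -0.0075, 0.0001, 0.0123, 0.0, 0.157, -0.001],[0.05, -0.0093, 0.0001, 0.011, 0.0, 0.157, -0.001],pos [ 0.4856 -0.0396  0.1917] w [ 0.001  0.785 -0.003]
[0.05, -0.0055, 0.0004, 0.0717, 0.001, 0.785, -0.003],
```

```bash
python3 -m jog '[[0.05,-0.001,0,0.02,0,0.157,0],[0.05,-0.004,0,0.02,0,0.157,0],[0.05,-0.006,0,0.018,0,0.157,0],[0.05,-0.01,0,0.017,0,0.157,0],[0.05,-0.013,0,0.016,0,0.157,-0.003],[0.05,0,0,0,0,0,0],[0.05,0,0,0,0,0,0]]'; python3 plan.py 0.05 .486 .0085 .030 45 4
```

```text
clock: 2.48
ee_pos: [0.4858, -0.0418, 0.0925]
orientation: [-1.758, -1.765, -0.729]
ft_force: [-0.3, 0.3, 0.6]
opening: 0.565
grip_force: 0.0
pos [ 0.4858 -0.0418  0.0925] w [-0.001  0.002  0.004]
[0.05, -0.0021, 0.0, 0.0199, -0.0, 0.0, 0.001],[0.05, -0.0021, 0.0, 0.0199, -0.0, 0.0, 0.001],[0.05, -0.0021, 0.0, 0.0199, -0.0, 0.0, 0.001],[0.05, -0.0022, 0.0, 0.0199, -0.0, 0.0, 0.001],
```

```bash
python3 -m jog '[[0.05,-0.002,0,0.02,0,0,0],[0.05,-0.002,0,0.02,0,0,0],[0.05,-0.002,0,0.02,0,0,0],[0.05,-0.002,0,0.02,0,0,0.004],[0.05,0,0,0,0,0,0]]'
python3 - <<'E'
from h import *
c=snap('scene','pics/s1.png'); i=c['img'][170:320,230:430]; cv2.imwrite('pics/s1c.png',cv2.resize(i,None,fx=4,fy=4,interpolation=cv2.INTER_CUBIC))
E
```

```text
clock: 3.1
ee_pos: [0.4844, 0.0106, 0.0287]
orientation: [-1.758, -1.758, -0.726]
ft_force: [0.4, 0.5, 0.6]
opening: 0.571
grip_force: 0.0
```

View pics/s1c.png

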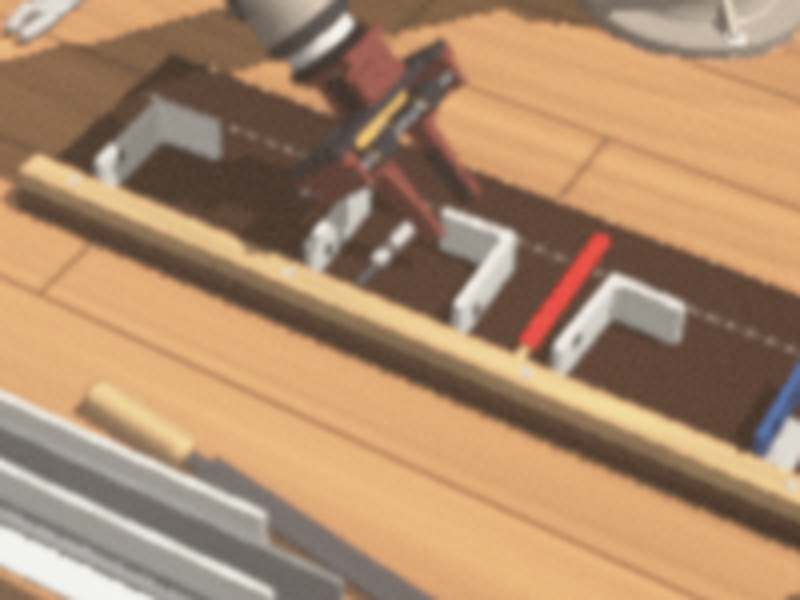

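```bash
python3 -m jog '[[0,0,0,0,0,0,0],[0,0,0,0,0,0,0],[0,0,0,0,0,0,0],[0,0,0,0,0,0,0],[0,0,0,0,0,0,0]]' && python3 -m jog '[[0,0.01,0,-0.01,0,0,0],[0,0.014,0,-0.014,0,0,0],[0,0.014,0,-0.014,0,0,0],[0,0.014,0,-0.014,0,0,0],[0,0,0,0,0,0,0]]'
```

```text
clock: 3.78
ee_pos: [0.4856, 0.0087, 0.0299]
orientation: [-1.761, -1.759, -0.728]
ft_force: [-0.6, -0.7, 0.3]
opening: 0.07
grip_force: 30.0
clock: 4.4
ee_pos: [0.4866, 0.0084, 0.1052]
orientation: [-1.761, -1.762, -0.731]
ft_force: [-0.1, -0.6, -1.8]
opening: 0.078
grip_force: 30.0
```

```bash
python3 plan.py 0 .4856 .004 .115 -45 9
```

```text
pos [0.4866 0.0084 0.1052] w [ 3.00e-03 -1.57e+00 -1.00e-03]
[0.0, 0.0004, -0.0001, -0.0011, 0.0, -0.174, -0.0],[0.0, 0.0002, -0.0001, -0.0012, 0.0, -0.174, -0.0],[0.0, 0.0, -0.0001, -0.0012, 0.0, -0.174, -0.0],[0.0, -0.0002, -0.0001, -0.0012, 0.0, -0.174, -0.0],[0.0, -0.0004, -0.0001, -0.0011, 0.0, -0.174, -0.0],[0.0, -0.0006, -0.0001, -0.001, 0.0, -0.174, -0.0],[0.0, -0.0008, -0.0001, -0.0009, 0.0, -0.174, -0.0],[0.0, -0.0009, -0.0001, -0.0008, 0.0, -0.174, -0.0],[0.0, -0.001, -0.0001, -0.0006, 0.0, -0.174, -0.0],
```

```bash
python3 -m jog '[[0,0,0,-0.001,0,-0.174,0],[0,0,0,-0.001,0,-0.174,0],[0,0,0,-0.001,0,-0.174,0],[0,0,0,-0.001,0,-0.174,0],[0,0,0,-0.001,0,-0.174,0],[0,-0.001,0,-0.001,0,-0.174,0],[0,-0.001,0,-0.001,0,-0.174,0],[0,-0.001,0,-0.001,0,-0.175,0],[0,-0.001,0,-0.001,0,-0.175,0],[0,0,0,0,0,0,0],[0,0,0,0,0,0,0]]';  python3 plan.py 0 .4856 .004 .057 -45 4
```

```text
clock: 5.78
ee_pos: [0.4852, 0.0029, 0.1132]
orientation: [1.766, 1.761, -0.728]
ft_force: [0.3, 0.0, 0.1]
opening: 0.07
grip_force: 30.0
pos [0.4852 0.0029 0.1132] w [-0.003 -0.005 -0.001]
[0.0, 0.0101, 0.0001, 0.0098, -0.001, -0.001, -0.0],[0.0, 0.0101, 0.0001, 0.0098, -0.001, -0.001, -0.0],[0.0, 0.0101, 0.0001, 0.0098, -0.001, -0.001, -0.0],[0.0, 0.0101, 0.0001, 0.0098, -0.001, -0.001, -0.0],
```

```bash
python3 -m jog '[[0,0.01,0,0.01,0,-0.005,0],[0,0.01,0,0.01,0,0,0],[0,0.01,0,0.01,0,0,0],[0,0.01,0,0.01,0,0,0],[0,0.001,0,0.001,0,0,0],[0,0,0,0,0,0,0]]';  python3 - <<'E'
from h import *
print(bot.get_obs()['ft_force'],bot.get_obs()['ee_pos'])
c=snap('scene','pics/s2.png'); i=c['img'][170:320,230:430]; cv2.imwrite('pics/s2c.png',cv2.resize(i,None,fx=4,fy=4,interpolation=cv2.INTER_CUBIC))
E
```

```text
clock: 6.52
ee_pos: [0.4856, 0.0041, 0.0546]
orientation: [1.759, 1.758, -0.732]
ft_force: [-0.0, -0.4, -0.4]
opening: 0.074
grip_force: 30.0
[-0.03618737 -0.35573804 -0.38469365] [0.48562221 0.00406227 0.05455664]
```

View pics/s2c.png

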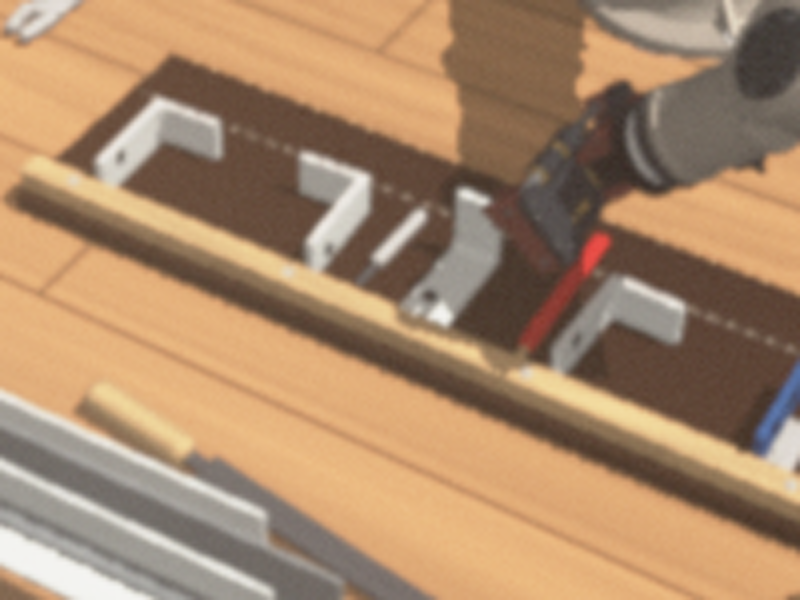

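```bash
python3 -m jog '[[0,0.001,0,0.001,0,0,0],[0,0,0,0,0,0,0]]'; python3 -m jog '[[0,0.001,0,0.001,0,0,0],[0,0,0,0,0,0,0]]'
```

```text
clock: 6.82
ee_pos: [0.4857, 0.0042, 0.0538]
orientation: [1.759, 1.758, -0.732]
ft_force: [-1.5, 1.1, 3.7]
opening: 0.073
grip_force: 30.0
clock: 7.08
ee_pos: [0.4856, 0.0041, 0.0537]
orientation: [1.758, 1.757, -0.734]
ft_force: [-5.4, 7.9, 18.7]
opening: 0.077
grip_force: 30.0
```

```bash
python3 -m jog '[[0.04,0,0,0,0,0,0],[0.04,0,0,0,0,0,0],[0.04,0,0,0,0,0,0],[0.04,0,0,-0.02,0,0,0],[0.04,0,0,-0.03,0,0,0],[0.04,0,0,-0.03,0,0,0],[0.04,0,0,-0.03,0,0,0],[0.04,0,0,0,0,0,0]]'; python3 plan.py 0.04 .4856 -.05 .126 45 9
```

```text
clock: 8.07
ee_pos: [0.4868, 0.0841, 0.1298]
orientation: [1.758, 1.761, -0.727]
ft_force: [-0.3, -0.1, -0.1]
opening: 0.452
grip_force: 0.0
pos [0.4868 0.0841 0.1298] w [1.000e-03 1.571e+00 2.000e-03]
[0.04, -0.0102, -0.0002, 0.0108, 0.0, 0.175, 0.0],[0.04, -0.012, -0.0002, 0.0089, 0.0, 0.175, 0.0],[0.04, -0.0133, -0.0002, 0.0067, 0.0, 0.175, 0.0],[0.04, -0.0143, -0.0001, 0.0043, 0.0, 0.175, 0.0],[0.04, -0.0148, -0.0001, 0.0017, 0.0, 0.175, 0.0],[0.04, -0.0149, -0.0001, -0.0009, 0.0, 0.175, 0.0],[0.04, -0.0145, -0.0001, -0.0034, 0.0, 0.175, 0.0],[0.04, -0.0137, -0.0001, -0.0059, 0.0, 0.175, 0.0],[0.04, -0.0125, -0.0001, -0.0082, 0.0, 0.175, 0.0],
```

```bash
python3 -m jog '[[0.04,-0.01,0,0.011,0,0.175,0],[0.04,-0.012,0,0.009,0,0.175,0],[0.04,-0.013,0,0.007,0,0.175,0],[0.04,-0.014,0,0.004,0,0.175,0],[0.04,-0.015,0,0.002,0,0.175,0],[0.04,-0.015,0,-0.001,0,0.175,0],[0.04,-0.014,0,-0.003,0,0.175,0],[0.04,-0.014,0,-0.006,0,0.175,0],[0.04,-0.012,0,-0.008,0,0.172,0],[0.04,0,0,0,0,0,0],[0.04,0,0,0,0,0,0]]'; python3 plan.py 0.04 .4856 .021 .055 45 4
python3 - <<'E'
from h import *
c=snap('top','pics/t2.png'); i=c['img'][230:326,230:440]; cv2.imwrite('pics/t2c.png',cv2.resize(i,None,fx=3.8,fy=3.8,interpolation=cv2.INTER_CUBIC))
E
```

```text
clock: 9.45
ee_pos: [0.4841, -0.05, 0.1241]
orientation: [-1.773, -1.765, -0.711]
ft_force: [0.4, -0.1, 0.3]
opening: 0.457
grip_force: 0.0
pos [ 0.4841 -0.05    0.1241] w [-0.003  0.016 -0.006]
[0.04, 0.0007, 0.0004, 0.0247, -0.001, 0.004, -0.001],[0.04, 0.0006, 0.0004, 0.0247, -0.001, 0.004, -0.001],[0.04, 0.0005, 0.0004, 0.0248, -0.001, 0.004, -0.001],[0.04, 0.0004, 0.0004, 0.0248, -0.001, 0.004, -0.001],
```

View pics/t2c.png

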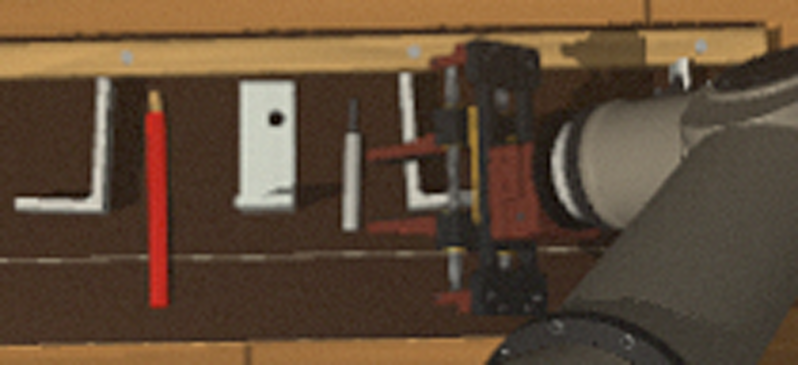

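```bash
python3 -m jog '[[0.04,0.001,0,0.025,0,0.004,0],[0.04,0.001,0,0.025,0,0.004,0],[0.04,0,0,0.025,0,0.004,0],[0.04,0,0,0.025,0,0.004,-0.004],[0.04,0,0,0,0,0,0],[0,0,0,0,0,0,0],[0,0,0,0,0,0,0],[0,0,0,0,0,0,0],[0,0,0,0,0,0,0]]' ; python3 -m jog '[[0,0.01,0,-0.01,0,0,0],[0,0.014,0,-0.014,0,0,0],[0,0.014,0,-0.014,0,0,0],[0,0,0,0,0,0,0]]';python3 plan.py 0 .4856 .0166 .115 -45 9
```

```text
clock: 10.62
ee_pos: [0.4852, 0.0212, 0.0554]
orientation: [-1.758, -1.761, -0.728]
ft_force: [0.4, -1.9, 0.6]
opening: 0.076
grip_force: 30.0
clock: 11.12
ee_pos: [0.4859, 0.0212, 0.1108]
orientation: [-1.758, -1.764, -0.73]
ft_force: [0.6, -0.7, -1.8]
opening: 0.073
grip_force: 30.0
pos [0.4859 0.0212 0.1108] w [ 0.003 -1.57   0.003]
[0.0, -0.0, -0.0, -0.0007, 0.0, -0.174, 0.0],[0.0, -0.0002, -0.0, -0.0007, 0.0, -0.174, 0.0],[0.0, -0.0003, -0.0, -0.0006, 0.0, -0.174, 0.0],[0.0, -0.0004, -0.0, -0.0006, 0.0, -0.174, 0.0],[0.0, -0.0005, -0.0, -0.0005, 0.0, -0.174, 0.0],[0.0, -0.0006, -0.0, -0.0004, 0.0, -0.174, 0.0],[0.0, -0.0006, -0.0, -0.0003, 0.0, -0.174, 0.0],[0.0, -0.0007, -0.0, -0.0002, 0.0, -0.174, 0.0],[0.0, -0.0007, -0.0, -0.0001, 0.0, -0.174, 0.0],
```

```bash
python3 -m jog '[[0,0,0,-0.001,0,-0.174,0],[0,0,0,-0.001,0,-0.174,0],[0,0,0,-0.001,0,-0.174,0],[0,0,0,-0.001,0,-0.174,0],[0,0,0,0,0,-0.174,0],[0,-0.001,0,0,0,-0.174,0],[0,-0.001,0,0,0,-0.174,0],[0,-0.001,0,0,0,-0.175,0],[0,-0.001,0,0,0,-0.175,0],[0,0,0,0,0,0,0],[0,0,0,0,0,0,0]]';  python3 plan.py 0 .486 .0166 .031 -45 5
```

```text
clock: 12.5
ee_pos: [0.4845, 0.0146, 0.1141]
orientation: [1.764, 1.764, -0.726]
ft_force: [0.3, -0.8, -0.8]
opening: 0.07
grip_force: 30.0
pos [0.4845 0.0146 0.1141] w [-0.001 -0.006  0.001]
[0.0, 0.012, 0.0003, 0.0115, -0.0, -0.001, 0.0],[0.0, 0.012, 0.0003, 0.0115, -0.0, -0.001, 0.0],[0.0, 0.012, 0.0003, 0.0115, -0.0, -0.001, 0.0],[0.0, 0.012, 0.0003, 0.0115, -0.0, -0.001, 0.0],[0.0, 0.012, 0.0003, 0.0115, -0.0, -0.001, 0.0],
```

```bash
python3 -m jog '[[0,0.012,0,0.012,0,-0.006,0],[0,0.012,0,0.011,0,0,0],[0,0.012,0,0.011,0,0,0],[0,0.012,0,0.011,0,0,0],[0,0.012,0,0.011,0,0,0],[0,0,0,0,0,0,0],[0,0,0,0,0,0,0]]'; python3 -m jog '[[0,0.001,0,0.001,0,0,0],[0,0,0,0,0,0,0]]'
```

```text
clock: 13.38
ee_pos: [0.4848, 0.0185, 0.0316]
orientation: [1.756, 1.76, -0.732]
ft_force: [-0.2, -0.5, -0.5]
opening: 0.073
grip_force: 30.0
clock: 13.62
ee_pos: [0.4848, 0.0188, 0.0302]
orientation: [1.756, 1.761, -0.731]
ft_force: [-0.0, 0.6, -1.0]
opening: 0.08
grip_force: 30.0
```

```bash
python3 -m jog '[[0,0.001,0,0.001,0,0,0],[0,0,0,0,0,0,0]]'; python3 -m jog '[[0,0.0005,0,0.0005,0,0,0],[0,0,0,0,0,0,0]]'
```

```text
clock: 13.88
ee_pos: [0.4848, 0.0187, 0.0289]
orientation: [1.755, 1.761, -0.731]
ft_force: [0.2, 1.2, 1.5]
opening: 0.071
grip_force: 30.0
clock: 14.12
ee_pos: [0.4848, 0.0187, 0.0288]
orientation: [1.755, 1.76, -0.732]
ft_force: [-2.0, 3.8, 8.8]
opening: 0.077
grip_force: 30.0
```

```bash
python3 -m jog '[[0.04,0,0,0,0,0,0],[0.04,0,0,0,0,0,0],[0.04,0,0,0,0,0,0],[0.04,0,0,-0.02,0,0,0],[0.04,0,0,-0.03,0,0,0],[0.04,0,0,-0.04,0,0,0],[0.04,0,0,-0.04,0,0,0],[0.04,0,0,0,0,0,0]]'; python3 plan.py 0.04 .4855 -.188 .095 45 10
```

```text
clock: 15.12
ee_pos: [0.486, 0.1136, 0.1203]
orientation: [1.754, 1.764, -0.725]
ft_force: [0.2, -0.3, -0.8]
opening: 0.455
grip_force: 0.0
pos [0.486  0.1136 0.1203] w [1.00e-03 1.57e+00 7.00e-03]
[0.04, -0.0195, -0.0002, 0.0231, 0.0, 0.157, 0.001],[0.04, -0.0229, -0.0002, 0.0198, 0.0, 0.157, 0.001],[0.04, -0.0257, -0.0002, 0.0159, 0.0, 0.157, 0.001],[0.04, -0.0279, -0.0002, 0.0117, 0.0, 0.157, 0.001],[0.04, -0.0294, -0.0002, 0.0072, 0.0, 0.157, 0.001],[0.04, -0.0302, -0.0001, 0.0025, 0.0, 0.157, 0.001],[0.04, -0.0302, -0.0001, -0.0022, 0.0, 0.157, 0.001],[0.04, -0.0295, -0.0001, -0.0069, 0.0, 0.157, 0.001],[0.04, -0.028, -0.0001, -0.0114, 0.0, 0.157, 0.001],[0.04, -0.0259, -0.0001, -0.0157, 0.0, 0.157, 0.001],
```

```bash
python3 -m jog '[[0.04,-0.02,0,0.023,0,0.157,0.001],[0.04,-0.023,0,0.02,0,0.157,0.001],[0.04,-0.026,0,0.016,0,0.157,0.001],[0.04,-0.028,0,0.012,0,0.157,0.001],[0.04,-0.029,0,0.007,0,0.157,0.001],[0.04,-0.03,0,0.002,0,0.157,0.001],[0.04,-0.03,0,-0.002,0,0.157,0.001],[0.04,-0.03,0,-0.007,0,0.157,0],[0.04,-0.028,0,-0.011,0,0.157,0],[0.04,-0.026,0,-0.016,0,0.157,0],[0.04,0,0,0,0,0,0],[0.04,0,0,0,0,0,0]]'; python3 plan.py 0.04 .4855 -.1315 .03 45 4
python3 - <<'E'
from h import *
c=snap('top','pics/t3.png'); i=c['img'][230:326,230:440]; cv2.imwrite('pics/t3c.png',cv2.resize(i,None,fx=3.8,fy=3.8,interpolation=cv2.INTER_CUBIC))
E
```

```text
clock: 16.62
ee_pos: [0.4813, -0.1816, 0.1004]
orientation: [-1.805, -1.784, -0.673]
ft_force: [0.1, 0.2, 0.2]
opening: 0.453
grip_force: 0.0
pos [ 0.4813 -0.1816  0.1004] w [-0.005  0.058 -0.014]
[0.04, -0.0023, 0.0012, 0.0215, -0.001, 0.015, -0.003],[0.04, -0.0026, 0.0012, 0.0214, -0.001, 0.015, -0.003],[0.04, -0.0029, 0.0011, 0.0214, -0.001, 0.015, -0.003],[0.04, -0.0033, 0.0011, 0.0213, -0.001, 0.015, -0.003],
```

View pics/t3c.png

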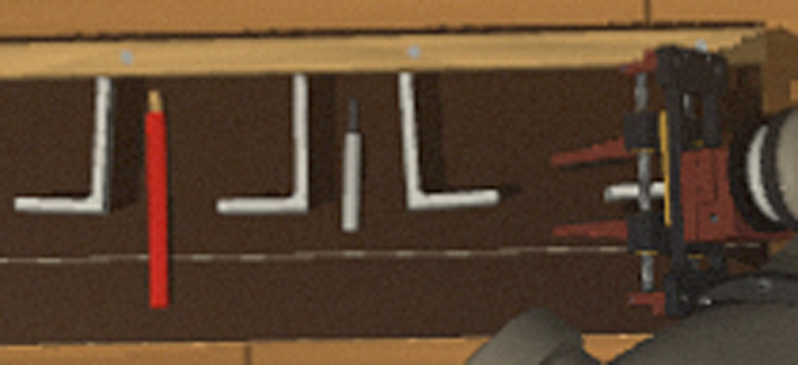

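```bash
python3 -m jog '[[0.04,-0.002,0.001,0.021,-0.001,0.015,-0.003],[0.04,-0.003,0.001,0.021,-0.001,0.015,-0.003],[0.04,-0.003,0.001,0.021,-0.001,0.015,-0.003],[0.04,-0.003,0.001,0.021,-0.001,0.015,-0.003],[0.04,0,0,0,0,0,0]]';python3 plan.py 0.04 .4855 -.1315 .03 45 1
```

```text
clock: 17.3
ee_pos: [0.4853, -0.1305, 0.0312]
orientation: [-1.754, -1.758, -0.728]
ft_force: [0.3, 0.1, -0.2]
opening: 0.457
grip_force: 0.0
pos [ 0.4853 -0.1305  0.0312] w [-0.004 -0.004  0.001]
[0.04, -0.0015, 0.0002, 0.0001, -0.004, -0.004, 0.001],
```

```bash
python3 -m jog '[[0,-0.001,0,0,0,0,0],[0,0,0,0,0,0,0],[0,0,0,0,0,0,0],[0,0,0,0,0,0,0],[0,0,0,0,0,0,0]]' && python3 -m jog '[[0,0.01,0,-0.01,0,0,0],[0,0.014,0,-0.014,0,0,0],[0,0.014,0,-0.014,0,0,0],[0,0.014,0,-0.014,0,0,0],[0,0,0,0,0,0,0]]';python3 plan.py 0 .486 -.138 .118 -45 9
```

```text
clock: 17.92
ee_pos: [0.4866, -0.1334, 0.0324]
orientation: [-1.757, -1.762, -0.73]
ft_force: [0.7, -1.7, 3.2]
opening: 0.068
grip_force: 30.0
clock: 18.55
ee_pos: [0.4871, -0.1338, 0.1074]
orientation: [-1.758, -1.764, -0.732]
ft_force: [0.6, 0.1, -1.7]
opening: 0.068
grip_force: 30.0
pos [ 0.4871 -0.1338  0.1074] w [ 0.004 -1.57   0.002]
[0.0, 0.0005, -0.0001, -0.0012, 0.0, -0.174, 0.0],[0.0, 0.0003, -0.0001, -0.0012, 0.0, -0.174, 0.0],[0.0, 0.0001, -0.0001, -0.0013, 0.0, -0.174, 0.0],[0.0, -0.0001, -0.0001, -0.0013, 0.0, -0.174, 0.0],[0.0, -0.0004, -0.0001, -0.0012, 0.0, -0.174, 0.0],[0.0, -0.0006, -0.0001, -0.0011, 0.0, -0.174, 0.0],[0.0, -0.0008, -0.0001, -0.001, 0.0, -0.174, 0.0],[0.0, -0.0009, -0.0001, -0.0009, 0.0, -0.174, 0.0],[0.0, -0.0011, -0.0001, -0.0007, 0.0, -0.174, 0.0],
```

```bash
python3 -m jog '[[0,0,0,-0.001,0,-0.174,0],[0,0,0,-0.001,0,-0.174,0],[0,0,0,-0.001,0,-0.174,0],[0,0,0,-0.001,0,-0.174,0],[0,0,0,-0.001,0,-0.174,0],[0,-0.001,0,-0.001,0,-0.174,0],[0,-0.001,0,-0.001,0,-0.174,0],[0,-0.001,0,-0.001,0,-0.175,0],[0,-0.001,0,-0.001,0,-0.175,0],[0,0,0,0,0,0,0],[0,0,0,0,0,0,0]]';  python3 plan.py 0 .4856 -.136 .058 -45 4
```

```text
clock: 19.92
ee_pos: [0.4856, -0.1386, 0.1153]
orientation: [1.764, 1.764, -0.724]
ft_force: [0.4, -0.5, 0.1]
opening: 0.065
grip_force: 30.0
pos [ 0.4856 -0.1386  0.1153] w [ 0.    -0.006 -0.   ]
[0.0, 0.0105, -0.0, 0.0097, 0.0, -0.002, -0.0],[0.0, 0.0106, -0.0, 0.0097, 0.0, -0.002, -0.0],[0.0, 0.0106, -0.0, 0.0097, 0.0, -0.002, -0.0],[0.0, 0.0106, -0.0, 0.0097, 0.0, -0.002, -0.0],
```

```bash
python3 -m jog '[[0,0.0105,0,0.01,0,-0.006,0],[0,0.0105,0,0.01,0,0,0],[0,0.0105,0,0.01,0,0,0],[0,0.0105,0,0.01,0,0,0],[0,0,0,0,0,0,0],[0,0,0,0,0,0,0]]';python3 -m jog '[[0,0.001,0,0.001,0,0,0],[0,0,0,0,0,0,0]]'
```

```text
clock: 20.68
ee_pos: [0.4862, -0.1364, 0.0569]
orientation: [1.757, 1.76, -0.729]
ft_force: [-0.2, 0.6, -0.3]
opening: 0.074
grip_force: 30.0
clock: 20.92
ee_pos: [0.4863, -0.1361, 0.0556]
orientation: [1.757, 1.76, -0.729]
ft_force: [-0.9, -0.7, -1.0]
opening: 0.071
grip_force: 30.0
```

```bash
python3 -m jog '[[0,0.001,0,0.001,0,0,0],[0,0,0,0,0,0,0]]';python3 -m jog '[[0,0.0005,0,0.0005,0,0,0],[0,0,0,0,0,0,0]]'
```

```text
clock: 21.18
ee_pos: [0.4862, -0.1363, 0.0542]
orientation: [1.757, 1.76, -0.729]
ft_force: [-0.8, 0.2, -0.1]
opening: 0.069
grip_force: 30.0
clock: 21.42
ee_pos: [0.4861, -0.1364, 0.0536]
orientation: [1.757, 1.76, -0.73]
ft_force: [-0.5, 1.9, 2.5]
opening: 0.075
grip_force: 30.0
```

```bash
python3 -m jog '[[0.04,0.0003,0,0.0003,0,0,0],[0.04,0,0,0,0,0,0],[0.04,0,0,0,0,0,0],[0.04,0,0,-0.02,0,0,0],[0.04,0,0,-0.03,0,0,0],[0.04,0,0,-0.03,0,0,0],[0.04,0,0,-0.03,0,0,0],[0.04,0,0,0,0,0,0]]'; python3 plan.py 0.04 .486 -.193 .126 45 9
```

```text
clock: 22.42
ee_pos: [0.4875, -0.0565, 0.1311]
orientation: [1.755, 1.762, -0.724]
ft_force: [0.0, -1.4, 0.4]
opening: 0.454
grip_force: 0.0
pos [ 0.4875 -0.0565  0.1311] w [0.003 1.571 0.006]
[0.04, -0.0103, -0.0002, 0.0111, 0.0, 0.175, 0.001],[0.04, -0.0121, -0.0002, 0.0092, 0.0, 0.175, 0.001],[0.04, -0.0135, -0.0002, 0.0069, 0.0, 0.175, 0.001],[0.04, -0.0145, -0.0002, 0.0045, 0.0, 0.175, 0.001],[0.04, -0.0151, -0.0002, 0.0019, 0.0, 0.175, 0.001],[0.04, -0.0152, -0.0002, -0.0008, 0.0, 0.175, 0.001],[0.04, -0.0148, -0.0002, -0.0034, 0.0, 0.175, 0.001],[0.04, -0.014, -0.0002, -0.0059, 0.0, 0.175, 0.001],[0.04, -0.0128, -0.0002, -0.0082, 0.0, 0.175, 0.001],
```

```bash
python3 -m jog '[[0.04,-0.01,0,0.011,0,0.175,0],[0.04,-0.012,0,0.009,0,0.175,0],[0.04,-0.0135,0,0.007,0,0.175,0],[0.04,-0.0145,0,0.004,0,0.175,0],[0.04,-0.015,0,0.002,0,0.175,0],[0.04,-0.015,0,-0.001,0,0.175,0],[0.04,-0.015,0,-0.003,0,0.175,0],[0.04,-0.014,0,-0.006,0,0.175,0],[0.04,-0.013,0,-0.008,0,0.172,0],[0.04,0,0,0,0,0,0],[0.04,0,0,0,0,0,0]]'; python3 plan.py 0.04 .486 -.1216 .055 45 4
python3 - <<'E'
from h import *
c=snap('top','pics/t4.png'); i=c['img'][230:326,230:440]; cv2.imwrite('pics/t4c.png',cv2.resize(i,None,fx=3.8,fy=3.8,interpolation=cv2.INTER_CUBIC))
E
```

```text
clock: 23.8
ee_pos: [0.4838, -0.1902, 0.1261]
orientation: [-1.795, -1.786, -0.679]
ft_force: [0.2, 0.4, 0.2]
opening: 0.454
grip_force: 0.0
pos [ 0.4838 -0.1902  0.1261] w [-0.007  0.051 -0.008]
[0.04, 0.0008, 0.0007, 0.0247, -0.002, 0.013, -0.002],[0.04, 0.0005, 0.0007, 0.0247, -0.002, 0.013, -0.002],[0.04, 0.0002, 0.0006, 0.0247, -0.002, 0.013, -0.002],[0.04, -0.0001, 0.0006, 0.0247, -0.002, 0.013, -0.002],
```

View pics/t4c.png

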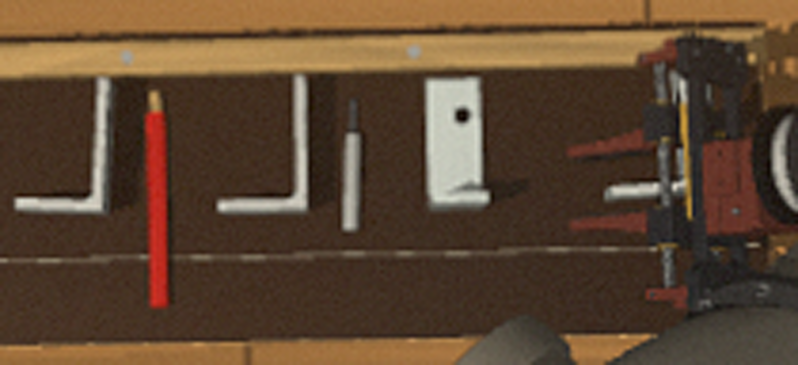

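```bash
python3 -m jog '[[0.04,0.001,0.001,0.025,-0.002,0.013,-0.002],[0.04,0,0.001,0.025,-0.002,0.013,-0.002],[0.04,0,0.001,0.025,-0.002,0.013,-0.002],[0.04,0,0.001,0.025,-0.001,0.012,-0.002],[0.04,0,0,0,0,0,0],[0,0,0,0,0,0,0],[0,0,0,0,0,0,0],[0,0,0,0,0,0,0],[0,0,0,0,0,0,0]]' ; python3 -m jog '[[0,0.01,0,-0.01,0,0,0],[0,0.014,0,-0.014,0,0,0],[0,0.014,0,-0.014,0,0,0],[0,0,0,0,0,0,0]]';python3 plan.py 0 .486 -.126 .115 -45 9
```

```text
clock: 24.98
ee_pos: [0.4882, -0.1213, 0.0552]
orientation: [-1.759, -1.763, -0.731]
ft_force: [-0.3, -1.6, 1.2]
opening: 0.07
grip_force: 30.0
clock: 25.48
ee_pos: [0.4891, -0.1216, 0.1106]
orientation: [-1.759, -1.766, -0.733]
ft_force: [0.5, 0.5, -1.3]
opening: 0.07
grip_force: 30.0
pos [ 0.4891 -0.1216  0.1106] w [ 0.006 -1.569  0.002]
[0.0, -0.0, -0.0003, -0.0007, 0.001, -0.174, 0.0],[0.0, -0.0001, -0.0003, -0.0007, 0.001, -0.174, 0.0],[0.0, -0.0002, -0.0003, -0.0006, 0.001, -0.174, 0.0],[0.0, -0.0003, -0.0003, -0.0006, 0.001, -0.174, 0.0],[0.0, -0.0004, -0.0003, -0.0005, 0.001, -0.174, 0.0],[0.0, -0.0005, -0.0003, -0.0004, 0.001, -0.174, 0.0],[0.0, -0.0006, -0.0003, -0.0003, 0.001, -0.174, 0.0],[0.0, -0.0007, -0.0003, -0.0002, 0.001, -0.174, 0.0],[0.0, -0.0007, -0.0003, -0.0001, 0.001, -0.174, 0.0],
```

```bash
python3 -m jog '[[0,0,0,-0.001,0,-0.174,0],[0,0,0,-0.001,0,-0.174,0],[0,0,0,-0.001,0,-0.174,0],[0,0,0,-0.001,0,-0.174,0],[0,0,-0.001,0,0,-0.174,0],[0,-0.001,-0.001,0,0,-0.174,0],[0,-0.001,-0.001,0,0,-0.174,0],[0,-0.001,0,0,0,-0.175,0],[0,-0.001,0,0,0,-0.175,0],[0,0,0,0,0,0,0],[0,0,0,0,0,0,0]]';  python3 plan.py 0 .4855 -.126 .031 -45 5
```

```text
clock: 26.85
ee_pos: [0.4845, -0.1275, 0.1138]
orientation: [1.764, 1.762, -0.723]
ft_force: [-0.3, -1.1, -0.2]
opening: 0.077
grip_force: 30.0
pos [ 0.4845 -0.1275  0.1138] w [ 0.001 -0.006 -0.002]
[0.0, 0.0119, 0.0002, 0.0116, 0.0, -0.001, -0.0],[0.0, 0.0119, 0.0002, 0.0115, 0.0, -0.001, -0.0],[0.0, 0.0119, 0.0002, 0.0115, 0.0, -0.001, -0.0],[0.0, 0.0119, 0.0002, 0.0115, 0.0, -0.001, -0.0],[0.0, 0.0119, 0.0002, 0.0115, 0.0, -0.001, -0.0],
```

```bash
python3 -m jog '[[0,0.012,0,0.0115,0,-0.006,0],[0,0.012,0,0.0115,0,0,0],[0,0.012,0,0.0115,0,0,0],[0,0.012,0,0.0115,0,0,0],[0,0.012,0,0.0115,0,0,0],[0,0,0,0,0,0,0],[0,0,0,0,0,0,0]]'; python3 -m jog '[[0,0.001,0,0.001,0,0,0],[0,0,0,0,0,0,0]]'
```

```text
clock: 27.72
ee_pos: [0.4853, -0.1251, 0.0304]
orientation: [1.756, 1.758, -0.729]
ft_force: [-0.1, 0.1, -0.8]
opening: 0.074
grip_force: 30.0
clock: 27.98
ee_pos: [0.4853, -0.1248, 0.029]
orientation: [1.757, 1.758, -0.728]
ft_force: [0.5, -0.7, -1.2]
opening: 0.076
grip_force: 30.0
```

```bash
python3 -m jog '[[0,0.001,0,0.001,0,0,0],[0,0,0,0,0,0,0]]'; python3 -m jog '[[0,0.0003,0,0.0003,0,0,0],[0,0,0,0,0,0,0]]'
```

```text
clock: 28.22
ee_pos: [0.4853, -0.1249, 0.0275]
orientation: [1.756, 1.758, -0.729]
ft_force: [0.3, 1.0, 0.2]
opening: 0.077
grip_force: 30.0
clock: 28.48
ee_pos: [0.4855, -0.1249, 0.0274]
orientation: [1.756, 1.758, -0.729]
ft_force: [0.0, 2.4, 4.5]
opening: 0.074
grip_force: 30.0
```

Contact; release, back out, raise and look.

```bash
python3 -m jog '[[0.04,0,0,0,0,0,0],[0.04,0,0,0,0,0,0],[0.04,0,0,0,0,0,0],[0.04,0,0,-0.02,0,0,0],[0.04,0,0,-0.03,0,0,0],[0.04,0,0,-0.04,0,0,0],[0.04,0,0,-0.04,0,0,0],[0.04,0,0,-0.05,0,0,0],[0.04,0,0,-0.05,0,0,0],[0.04,0,0,-0.05,0,0,0],[0.04,0,0,0,0,0,0],[0.04,0,0,0,0,0,0]]'; python3 -m jog '[[0.04,0,0,0,0,0,0],[0.04,0,0,0,0,0,0],[0.04,0,0,0,0,0,0]]'
python3 - <<'E'
from h import *
for n in('scene','top'):
    c=snap(n,f'pics/{n}9.png')
a=load('pics/scene9.png')['img'][170:320,230:430]; b=load('pics/top9.png')['img'][230:326,165:440]
a=cv2.resize(a,(400,300),interpolation=3); b=cv2.resize(b,(798,279),interpolation=3)
o=np.zeros((590,800,3),np.uint8);o[:300,:400]=a;o[305:584,:798]=b
cv2.imwrite('pics/fin.png',o)
E
```

```text
clock: 29.98
ee_pos: [0.4839, 0.0728, 0.2238]
orientation: [1.757, 1.758, -0.73]
ft_force: [-0.5, 0.3, -0.4]
opening: 0.46
grip_force: 0.0
clock: 30.35
ee_pos: [0.4843, 0.0731, 0.2241]
orientation: [1.757, 1.757, -0.73]
ft_force: [-0.3, 0.6, 0.2]
opening: 0.455
grip_force: 0.0
```

View pics/fin.png

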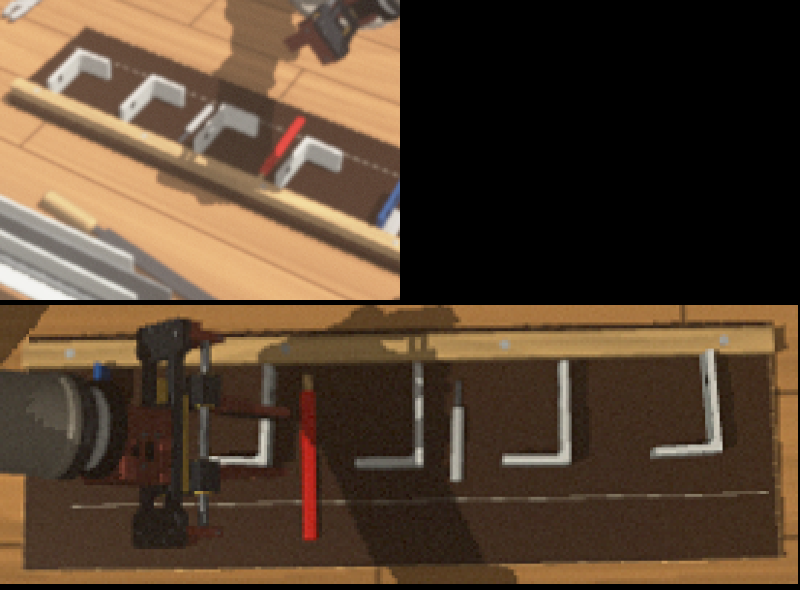

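The picture shows all four cleats lying the same hand. The two turned ones (long legs at x≈419 and 565 in the lower view) are square and up to the batten, the pencil and punch are in place, and the gripper is clear.

```bash
python3 -c "
from station import bot
print(bot.finish_job())"
```

```text
the job is handed in; nothing more can be done
None
```

I turned over the two mirrored cleats and set them back in the row; in the last picture all four lie the same hand as the pattern, square and up to the batten, and I handed the job in at about 30 s, though it returned no verdict.

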